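# Tip dowels out of a rocker-gate dispenser and shut the organizer

### The job

Press the red paddle of the dowel dispenser down and keep it down so that the yellow gate at the other end of the rocker lifts and both wooden dowels roll out into the open compartment of the screw organizer. Then let the paddle come up again and push the organizer's sliding lid fully shut over them with a finger against its orange rib. Do not touch the dowels or the gate, and leave the mallet, the nail punch and the compass where they lie.

Things in the scene. Friction and masses are not known exactly. Their poses are not given: they have to be found in the camera images.
- dispenser: Fixed plywood and metal stand, about 110 x 165 mm, 144 mm high (two aluminium pivot posts, 88 mm over their outsides). Origin: centre of the pivot, on the bench below it. z up; y points horizontally down the chute towards the organizer, x across. A 56 mm wide chute slopes down 14 degrees along +y, one side wall clear; floor 92 mm above the bench under the pivot, its open lower end at y = 105 mm, 66 mm high.
- pivot (a point): Rocker pivot on the dispenser, 130 mm above the bench; the axis runs along the dispenser's x. Fixed.
- rocker (a joint): Angle (rad) of the rocking lever: 0 = level, gate down; grows to its stop at 0.42 as the paddle end goes down and the gate end goes up. The dowels can pass under the gate above about 0.25. A spring brings it back to 0 when released; about 3 N at the paddle to start, 6 N at the stop.
- paddle_top (a point): Centre of the top of the red plastic paddle at one end of the rocker, 52 mm across (x) x 44 mm along the lever (y) x 10 mm thick (rocker_c1 in the rules); nothing stands under it or within 40 mm of it. It is 134 mm above the bench with the lever at rest, 125 mm from the pivot along the dispenser's -y; it swings on an arc about the pivot and is about 50 mm lower at the stop. Its axes are the dispenser's when the lever is level.
- gate_top (a point): Yellow gate plate (rocker_c2 in the rules), 48 mm wide, 4 mm thick, hanging 51 mm down into the chute from the other end of the rocker. This point is its top, at the lever, 70 mm from the pivot along the dispenser's +y.
- organizer: Fixed clear plastic screw organizer, 110 mm (x) x 190 mm (y) x 45 mm high, walls and floor 4 to 5 mm. Origin: centre of its underside; its y points away from the dispenser to within about 3 degrees. Two compartments, each about 102 x 89 mm inside: the one at y from -91 to -2 mm lies under the end of the chute and receives the dowels, the one at y from 2 to 91 mm holds screws.
- lid (a joint): Sliding lid of the organizer, clear with blue edges, 106 x 93 x 4 mm, top 49 mm above the bench (m): 0 = shut over the receiving compartment, up to 0.09 = slid away from the dispenser (organizer +y), over the screws. Starts open. Stiff slide: about 1.5 N moves it, and it stays where it is left; stop at each end.
- lid_rib (a point): Middle of the face that looks away from the dispenser (+y) of the orange rib on the lid; 58 mm above the bench. The rib (lid_c1 in the rules) is 70 mm long (x), 10 mm thick (y) and rises 18 mm above the lid (49 to 67 mm above the bench). Pushing this face towards the dispenser (organizer -y) shuts the lid. Axes as the organizer's.
- dowel_a_center (a point): Centre of a wooden dowel, 20 mm diameter, 50 mm long, 14 g, lying across the chute next to the gate.
- dowel_b_center (a point): Centre of the second, equal dowel, just uphill of the first.
- mallet: Mallet lying on the bench: green head 56 mm diameter, 100 mm long; wooden handle 26 mm thick; 240 mm overall, 56 mm high. Origin on the bench, 60 mm from the head's axis along the handle; x points to the head.
- punch: Nail punch lying on the bench, 119 mm long, 12 mm thick, black grip and steel tip. Origin on the bench at about its middle, x to the tip.
- compass: Steel drawing compass lying flat and part open, about 165 mm long, 50 mm wide, 9 mm high. Origin on the bench at its middle, x to its points.
- dowel_a: The dowel next to the gate (its own frame turns as it rolls; use its centre point).
- dowel_b: The second dowel (its own frame turns as it rolls; use its centre point).
Things that resemble listed ones, but are neither listed nor needed, are in the scene too. There is more than one size of the organizer; the one meant has the size given above.

How it is judged:
By the outcome, as a careful person would: the job done as asked, in the order asked, and still so for the second after the job is handed in, with the robot touching nothing.
It also fails if it takes over 48 s, if anything falls off the work surface, if the arm or the gripper's body presses on something with over 40 N, if the wrist force passes 120 N, or if a joint passes its speed limit or range.

### The arm

A 7-joint arm with a two-finger parallel gripper is mounted at the origin on the work surface. World frame = base frame: x ahead of the robot, y to its left, z up, the work surface at z = 0. Lengths are in m, angles in rad, forces in N, time in s.
With the tool pointing down it reaches from about 0.425 to 0.925 m from the base axis. Payload 6.8 kg.
Tool frame: the origin (TCP) lies at the very end of the fingers, on their centre line; the grasp point (between the pads) lies 19 mm behind it; z points along the fingers, y is the direction in which the jaws open and shut (so a half turn about z gives the same grasp; the last joint's range is limited). The gripper opens to 85 mm and grips with 20 to 120 N. Pads are 22 mm wide; open, the fingers measure 114 mm over their backs; the gripper's body (76 mm by 85 mm) begins 54 mm behind the grasp point. The pads swing forward as they close: fully open they stand 13 mm farther back than shut.
Start: joints at [-1.222, 0.477, 0.022, 1.555, -0.011, 1.109, -0.083], TCP at [0.298, 0.606, 0.231] pointing down, gripper open.
Joint ranges: [-2.96, 2.96], [-0.34, 2.1], [-1.41, 1.46], [0.24, 2.44], [-1.37, 4.51], [0.17, 1.92], [-2.96, 2.96]. Speed limits (rad/s): [2.39, 2.39, 3.14, 3.14, 3.14, 3.14, 3.14].

### API

Orientations are given as a unit quaternion [x, y, z, w].
In Python, from cell import ctrl gives the robot as it stands.
- The arm moves only by the shell command python3 -m jog 'ROWS'. ROWS is JSON, a list that holds one entry, the list of rows, each a list of 7 numbers: the shift along the tool's x, y, z in mm, then the turn, a rotation vector about the tool's x, y, z in rad, then the opening, from 0 (shut) to 1 (fully open). A call has 1 to 5 rows; each row is the pose to reach, as a shift and turn from the pose commanded when the call began, along the tool's axes at that moment; what a row does not reach only later rows make up. A row lasts 1/10 s, in which the tool goes at most 50 mm and 8.59 degrees, less where a joint would pass 70% of its speed; a pose out of reach is approached as far as the arm can. A call with a gripper value outside its range is refused whole. The fingers move at their own pace and stop on an object; the grip force is fixed at half the most. Time passes only in rows, so rows that repeat a pose let the fingers close. It gives the time, the measured TCP pose, the force and the opening at its end, in the units of the state.
- ctrl.get_obs(): the state, without advancing time (a new reading comes with each control period).
- ctrl.grab_frame(name): name is "scene" or "top"; returns the picture (420x560x3 uint8, red, green, blue); there is no depth.
- ctrl.calibration(name): a dict with "fx", "fy", "cx", "cy" (pixels), "k1" (the pictures are not rectified: a ray, as slopes to the right and down, at radius r is drawn at 1 + k1 r^2 times it, then the intrinsics apply), "eye" and "orientation" of the camera in the world. Camera axes: x right, y up, looking along -z (the intrinsics and any distortion apply to the point x, -y, -z); pixel columns grow to the right and rows downward; lengths in m; the calibration is good to about 2 mm. A picture is of the moment at which its call begins. calibration takes no time and is no camera call.
- ctrl.close_job(): hands the job in, once; it reports no verdict.
The state is a dict: "time_s": time; "qpos": joint angles; "qvel": joint speeds; "tau": joint torques, N m; "tool_pos": TCP position; "tcp_rot": TCP orientation; "contact_force": force on the tool from outside, world axes, zero at the start; "ft_torque": the same for the moment, N m; "opening": opening from 0.0 (shut) to 1.0 (fully open).
Only numpy, scipy, OpenCV 4.12 (cv2) and the standard library are available. Lean on these libraries where they do the work, as an engineer would, in place of code of your own. Each camera call takes 0.05 s, during which the arm holds its last target.

## Working session

There is one attempt and no reset: what is moved stays moved. The work goes in short steps, Python scripts to look and compute and a shell command to move; the robot and the scene stay as the last step left them, time stands still between calls to the robot, and variables do not carry over. Pictures are saved under pics/ and viewed, and the job is handed in when it is done.

```bash
ls; mkdir -p pics; python3 - <<'E'
from cell import ctrl
import cv2
o=ctrl.get_obs(); print(o)
for n in("scene","top"):
    print(n,ctrl.calibration(n))
    cv2.imwrite(f"pics/{n}0.png",cv2.cvtColor(ctrl.grab_frame(n),cv2.COLOR_RGB2BGR))
E
```

```text
pics
{'time_s': 0.0, 'qpos': array([-1.22208145,  0.4778174 ,  0.02232432,  1.55645395, -0.01150112,
        1.10930025, -0.08310122]), 'qvel': array([ 0.00087321, -0.00038789, -0.00025671,  0.00042177,  0.0001039 ,
        0.00125003, -0.00024553]), 'tau': array([ 7.76023280e-04, -5.96461916e+01,  1.60837445e+00, -2.81187737e+01,
        1.25175508e-02,  9.59345314e-03,  1.67953476e-05]), 'tool_pos': array([0.29747896, 0.60524975, 0.23031277]), 'tcp_rot': array([ 2.26410176e-01,  9.74031609e-01, -9.13986508e-04, -1.45574158e-04]), 'contact_force': array([ 0.22585239, -0.31053775, -0.60357297]), 'ft_torque': array([-0.01242877,  0.04079743, -0.02939181]), 'opening': 1.0005812781917094}
scene {'fx': 420.71473487479903, 'fy': 420.71473487479903, 'cx': 282.48455973210486, 'cy': 212.39126980983622, 'k1': -0.0741233918208469, 'eye': array([0.91305973, 0.53245779, 0.83112142]), 'orientation': array([0.10621715, 0.32014146, 0.88665223, 0.31634662])}
top {'fx': 546.4025734020485, 'fy': 546.4025734020485, 'cx': 284.430303361277, 'cy': 208.59695117739238, 'k1': -0.027283744774133048, 'eye': array([0.35087394, 0.08216055, 1.16882817]), 'orientation': array([ 0.06773929, -0.0676994 , -0.69454815,  0.71304351])}
```

View pics/scene0.png

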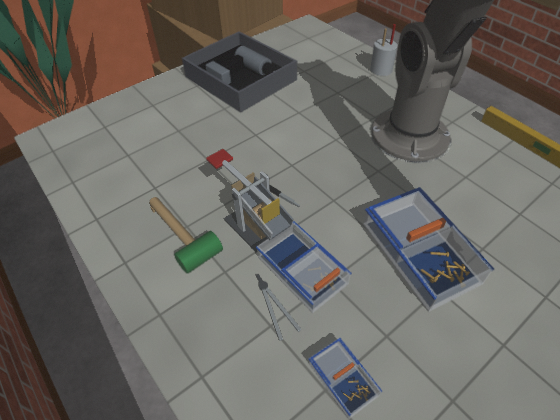

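View pics/top0.png

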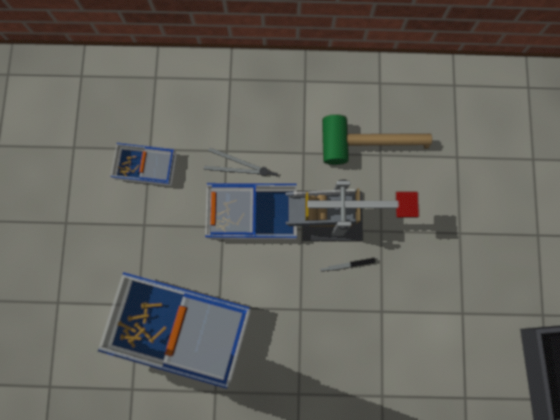

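Scene and top views agree on where things are:
- **Paddle:** red, at top (407,204) and scene (220,158).
- **Organizer candidates in the top view:** one under the chute (253,211), a larger one shut at (175,330), and a smaller one at (143,164).
- **Orange ribs in the top view:** (213,208), (176,330) and (143,162).

The one under the chute fits the description. I'll check its size.

```bash
cat > h.py <<'E'
import numpy as np, cv2
from scipy.spatial.transform import Rotation as R
from cell import ctrl
def ray(n,uv):
    c=ctrl.calibration(n); K=np.array([[c['fx'],0,c['cx']],[0,c['fy'],c['cy']],[0,0,1]])
    p=cv2.undistortPoints(np.array([[uv]],float),K,np.array([c['k1'],0,0,0,0.]))[0,0]
    return np.array(c['eye']),R.from_quat(c['orientation']).apply([p[0],-p[1],-1])
def onz(n,uv,z):
    e,d=ray(n,uv); return e+d*(z-e[2])/d[2]
def proj(n,P):
    c=ctrl.calibration(n); q=R.from_quat(c['orientation']).inv().apply(np.array(P)-c['eye'])
    x=np.array([q[0],-q[1]])/-q[2]; x=x*(1+c['k1']*(x@x)); return np.round([c['fx']*x[0]+c['cx'],c['fy']*x[1]+c['cy']],1)
def tri(a,b):
    (e1,d1),(e2,d2)=ray('top',a),ray('scene',b)
    s=np.linalg.lstsq(np.c_[d1,-d2],e2-e1,rcond=None)[0]
    p,q=e1+s[0]*d1,e2+s[1]*d2; return (p+q)/2,np.linalg.norm(p-q)
def blobs(img,lo,hi,mn=30):
    m=cv2.inRange(cv2.cvtColor(img,cv2.COLOR_RGB2HSV),lo,hi)
    return [c for c in cv2.findContours(m,0,1)[0] if cv2.contourArea(c)>mn]
E
python3 - <<'E'
from h import *
for n in('scene','top'):
    im=cv2.cvtColor(cv2.imread(f'pics/{n}0.png'),cv2.COLOR_BGR2RGB)
    for nm,lo,hi in(('red',(0,180,90),(3,255,255)),('redhi',(174,150,90),(180,255,255)),('orange',(5,190,120),(14,255,255)),('yellow',(18,150,100),(28,255,255))):
        for c in blobs(im,lo,hi):
            r=cv2.minAreaRect(c); print(n,nm,np.round(r[0],1),np.round(r[1],1),round(r[2]),cv2.contourArea(c))
    if n=='top': cv2.imwrite('pics/topc.png',cv2.resize(cv2.cvtColor(im[150:280,190:440],cv2.COLOR_RGB2BGR),None,fx=3.2,fy=3.2,interpolation=2))
    else: cv2.imwrite('pics/scenec.png',cv2.resize(cv2.cvtColor(im[140:320,190:370],cv2.COLOR_RGB2BGR),None,fx=3.3,fy=3.3,interpolation=2))
E
```

```text
scene yellow [524.2 128. ] [83.4  6. ] 30 396.5
top red [407.  204.5] [23. 20.] 90 410.5
top orange [175.8 328.1] [ 5.1 44. ] 18 168.5
top orange [213. 208.] [30.  2.] 90 57.0
```

View pics/topc.png

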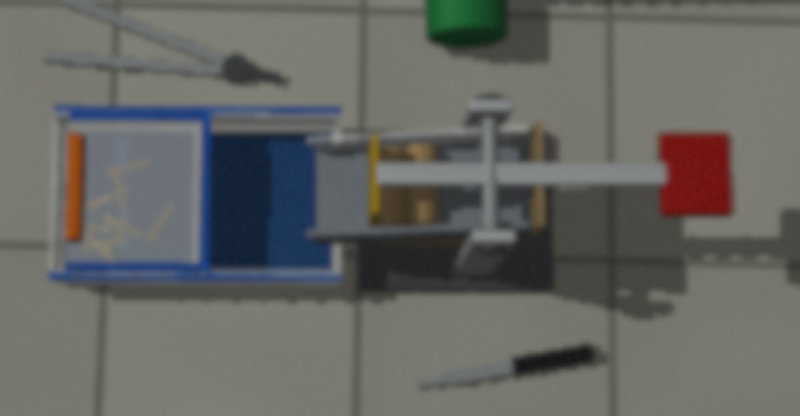

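View pics/scenec.png

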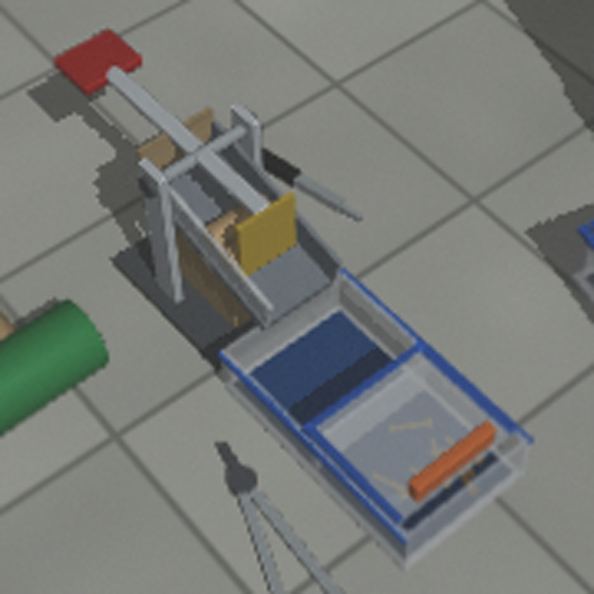

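```bash
python3 - <<'E'
from h import *
np.set_printoptions(precision=4,suppress=True)
t=lambda x,y:(190+(x-1.1)/3.2,150+(y-1.1)/3.2)
s=lambda x,y:(190+(x-1.1)/3.3,140+(y-1.1)/3.3)
for x,y in[(660,133),(731,133),(731,215),(660,215)]: print('paddle',onz('top',t(x,y),.134))
P=onz('top',t(695.5,174),.134);print(P,'proj scene',proj('scene',P))
print('tri paddle',tri(t(695.5,174),s(97,58)))
for x,y in[(66,133),(66,240)]: print('rib+y edge',onz('top',t(x,y),.067))
print('scene rib ends top',onz('scene',s(412,480),.067),onz('scene',s(490,423),.067))
A=[(54,108),(341,108),(341,279),(50,279)]
for a in A: print('org top',onz('top',t(*a),.045))
print('lidseam',onz('top',t(212,190),.049))
print('org scene',onz('scene',s(341,268),.045),onz('scene',s(532,440),.045),onz('scene',s(222,352),.045),onz('scene',s(408,556),.045))
print('gate top', onz('top',t(375,140),.13),onz('top',t(375,222),.13))
print('lever',onz('top',t(380,174),.135),onz('top',t(660,174),.135))
print(R.from_quat(ctrl.get_obs()['tcp_rot']).as_matrix(), onz('top',(407,204),0))
E
```

```text
paddle [ 0.592  -0.1309  0.134 ]
paddle [ 0.5932 -0.1742  0.134 ]
paddle [ 0.5425 -0.1732  0.134 ]
paddle [ 0.5414 -0.1303  0.134 ]
[ 0.5671 -0.1521  0.134 ] proj scene [219.8 156.6]
tri paddle (array([ 0.5682, -0.1532,  0.1315]), np.float64(0.0014216939456187154))
rib+y edge [0.5974 0.2392 0.067 ]
rib+y edge [0.5274 0.2356 0.067 ]
scene rib ends top [0.5976 0.2303 0.067 ] [0.5312 0.2311 0.067 ]
org top [0.619  0.2512 0.045 ]
org top [0.624  0.0616 0.045 ]
org top [0.5101 0.0591 0.045 ]
org top [0.5051 0.2477 0.045 ]
lidseam [0.5658 0.1446 0.049 ]
org scene [0.5124 0.0594 0.045 ] [0.5081 0.2495 0.045 ] [0.6228 0.0637 0.045 ] [0.626  0.2601 0.045 ]
gate top [0.5839 0.042  0.13  ] [0.5333 0.0411 0.13  ]
lever [0.5619 0.0388 0.135 ] [ 0.5664 -0.1304  0.135 ]
[[-0.8975  0.4411 -0.0006]
 [ 0.4411  0.8975 -0.0015]
 [-0.0001 -0.0016 -1.    ]] [ 0.5952 -0.1825  0.    ]
```

Paddle top centre is at (0.567,-0.152,0.134), with both views agreeing to about 1.5 mm and a measured size of 51x43 mm. The organizer under the chute measures about 114x189 mm, so it's the right one. The middle of its rib's +y face is about (0.562,0.237). First I'll close the jaws, square the tool to the world axes and travel high.

```bash
python3 -m jog '[[[-32,-31,0,0,0,-0.091,0],[-64,-62,0,0,0,-0.183,0],[-96,-93,0,0,0,-0.274,0],[-128,-124,0,0,0,-0.365,0],[-160,-155,0,0,0,-0.457,0]]]'
```

```text
time_s: 0.6
tool_pos: [0.3732, 0.3941, 0.2309]
tcp_rot: [-0.002, 1.0, -0.0, -0.0]
contact_force: [0.4, -0.4, 0.0]
opening: 0.145
```

```bash
python3 -m jog '[[[-16,-45,0,0,0,0,0],[-32,-90,0,0,0,0,0],[-48,-135,0,0,0,0,0],[-64,-180,0,0,0,0,0],[-80,-225,0,0,0,0,0]]]'; python3 -m jog '[[[-16,-45,0,0,0,0,0],[-32,-90,0,0,0,0,0],[-48,-135,0,0,0,0,0],[-64,-180,0,0,0,0,0],[-80,-225,0,0,0,0,0]]]'; python3 -m jog '[[[-17,-45,0,0,0,0,0],[-34,-95,15,0,0,0,0],[-34,-95,35,0,0,0,0],[-34,-95,55,0,0,0,0],[-34,-95,70,0,0,0,0]]]'
python3 - <<'E'
from h import *
for n in("scene","top"):
    cv2.imwrite(f"pics/{n}1.png",cv2.cvtColor(ctrl.grab_frame(n),cv2.COLOR_RGB2BGR))
E
```

```text
time_s: 1.1
tool_pos: [0.4531, 0.1691, 0.2312]
tcp_rot: [-0.0, 1.0, 0.0, -0.0]
contact_force: [1.0, 0.6, -0.1]
opening: 0.002
time_s: 1.6
tool_pos: [0.5331, -0.0557, 0.2312]
tcp_rot: [-0.0, 1.0, 0.0, -0.0]
contact_force: [1.4, 1.4, 1.1]
opening: 0.0
time_s: 2.1
tool_pos: [0.5662, -0.1491, 0.1595]
tcp_rot: [0.0, 1.0, 0.0, -0.001]
contact_force: [1.1, -0.7, 0.0]
opening: 0.001
```

View pics/scene1.png

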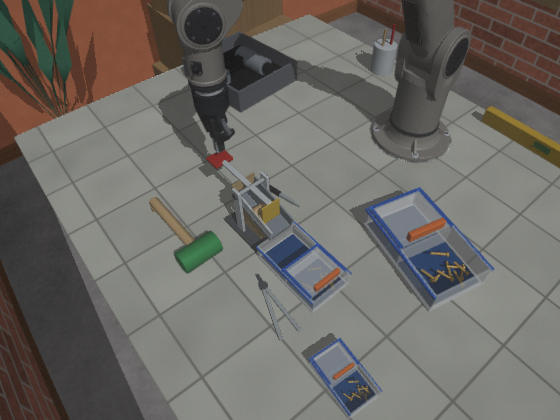

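The shut fingertips sit just above the red paddle, at scene (220,152). Next I press.

```bash
python3 -m jog '[[[0,0,8,0,0,0,0],[0,0,16,0,0,0,0],[0,0,24,0,0,0,0],[0,0,32,0,0,0,0],[0,1,40,0,0,0,0]]]'; python3 -m jog '[[[0,1,6,0,0,0,0],[0,3,12,0,0,0,0],[0,5,18,0,0,0,0],[0,7,24,0,0,0,0],[0,8,29,0,0,0,0]]]'
python3 - <<'E'
from h import *
for n in("scene","top"):
    im=ctrl.grab_frame(n);im=im[130:330,180:380] if n=='scene' else im[140:290,180:440]
    cv2.imwrite(f"pics/{n}2.png",cv2.cvtColor(cv2.resize(im,None,fx=3,fy=3),cv2.COLOR_RGB2BGR))
E
```

```text
time_s: 2.7
tool_pos: [0.5674, -0.1483, 0.1213]
tcp_rot: [-0.0, 1.0, -0.0, 0.001]
contact_force: [-0.8, -1.4, 4.9]
opening: 0.001
time_s: 3.2
tool_pos: [0.5673, -0.1417, 0.0923]
tcp_rot: [0.001, 1.0, -0.001, 0.001]
contact_force: [-0.9, -4.3, 6.1]
opening: -0.002
```

View pics/scene2.png

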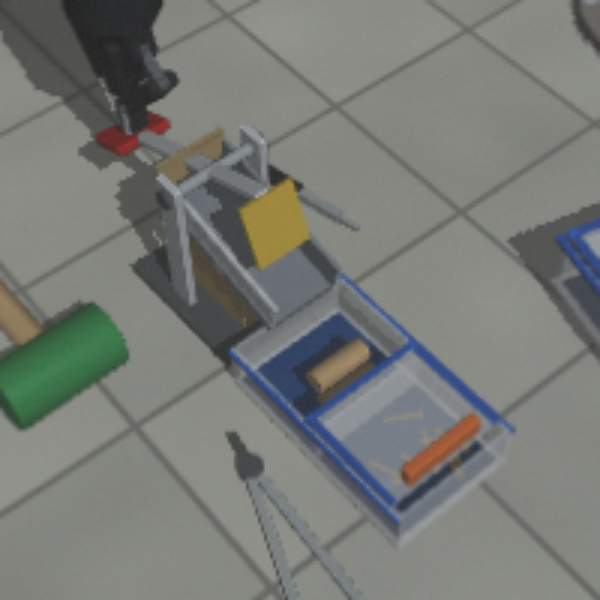

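View pics/top2.png

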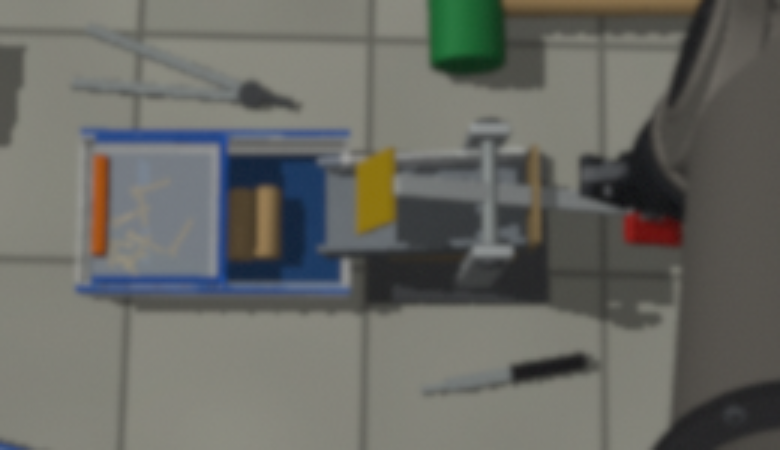

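The gate is up and the chute looks empty, with wood in the compartment at top crop (255,222). I'll hold briefly and count dowels.

```bash
python3 -m jog '[[[0,0,0,0,0,0,0],[0,0,0,0,0,0,0],[0,0,0,0,0,0,0],[0,0,0,0,0,0,0],[0,0,0,0,0,0,0]]]'
python3 - <<'E'
from h import *
a=ctrl.grab_frame('scene')[215:315,250:350]; b=ctrl.grab_frame('top')[170:250,200:320]
a=cv2.resize(a,(400,400),interpolation=2); b=cv2.resize(b,(396,264),interpolation=2)
c=np.zeros((400,800,3),np.uint8);c[:,:400]=a;c[:264,404:]=b
cv2.imwrite("pics/c3.png",cv2.cvtColor(c,cv2.COLOR_RGB2BGR))
E
```

```text
time_s: 3.8
tool_pos: [0.5673, -0.1417, 0.0927]
tcp_rot: [0.001, 1.0, -0.001, 0.001]
contact_force: [-1.4, -5.3, 5.6]
opening: -0.002
```

View pics/c3.png

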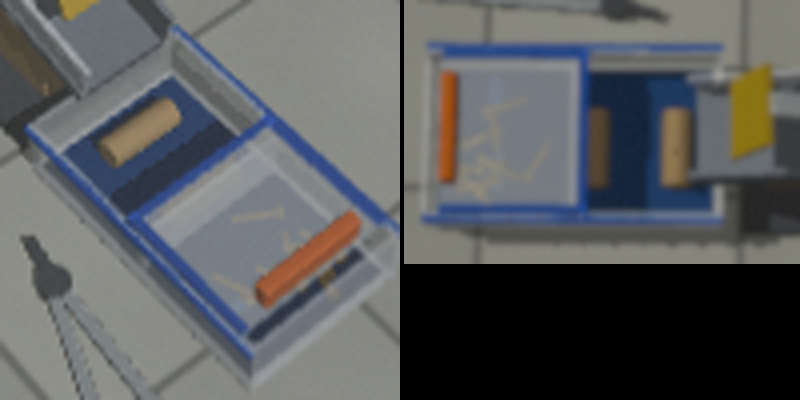

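Both dowels are loose on the compartment floor, at crop (598,147) and (676,147), and the chute is clear. I'll release by going back along the same path.

```bash
python3 -m jog '[[[0,-2,-9,0,0,0,0],[0,-5,-18,0,0,0,0],[0,-7,-27,0,0,0,0],[0,-8,-36,0,0,0,0],[0,-8,-45,0,0,0,0]]]'; python3 -m jog '[[[0,0,-10,0,0,0,0],[0,0,-20,0,0,0,0],[0,0,-45,0,0,0,0],[0,0,-75,0,0,0,0],[0,0,-105,0,0,0,0]]]'
python3 -m jog '[[[0,45,0,0,0,0,0],[0,90,0,0,0,0,0],[0,135,0,0,0,0,0],[0,180,0,0,0,0,0],[0,225,0,0,0,0,0]]]'; python3 -m jog '[[[0,45,0,0,0,0,0],[0,90,0,0,0,0,0],[0,135,0,0,0,0,0],[0,180,0,0,0,0,0],[3,210,0,0,0,0,0]]]'
python3 - <<'E'
from h import *
a=ctrl.grab_frame('scene'); b=ctrl.grab_frame('top')
cv2.imwrite("pics/s4.png",cv2.cvtColor(cv2.resize(a[130:330,180:380],None,fx=3,fy=3,interpolation=2),cv2.COLOR_RGB2BGR))
cv2.imwrite("pics/t4.png",cv2.cvtColor(cv2.resize(b[140:290,180:440],None,fx=3,fy=3,interpolation=2),cv2.COLOR_RGB2BGR))
E
```

```text
time_s: 4.4
tool_pos: [0.567, -0.1472, 0.1378]
tcp_rot: [-0.0, 1.0, 0.0, -0.0]
contact_force: [-0.2, -0.1, 0.8]
opening: -0.003
time_s: 4.9
tool_pos: [0.5666, -0.1472, 0.2433]
tcp_rot: [-0.0, 1.0, 0.0, -0.001]
contact_force: [0.1, -0.9, 0.2]
opening: 0.001
time_s: 5.4
tool_pos: [0.5664, 0.0794, 0.2427]
tcp_rot: [-0.0, 1.0, 0.0, -0.0]
contact_force: [0.6, -0.1, 0.4]
opening: -0.002
time_s: 5.9
tool_pos: [0.5627, 0.2916, 0.2424]
tcp_rot: [-0.002, 1.0, 0.001, -0.0]
contact_force: [0.2, 0.1, 0.7]
opening: 0.004
```

View pics/s4.png

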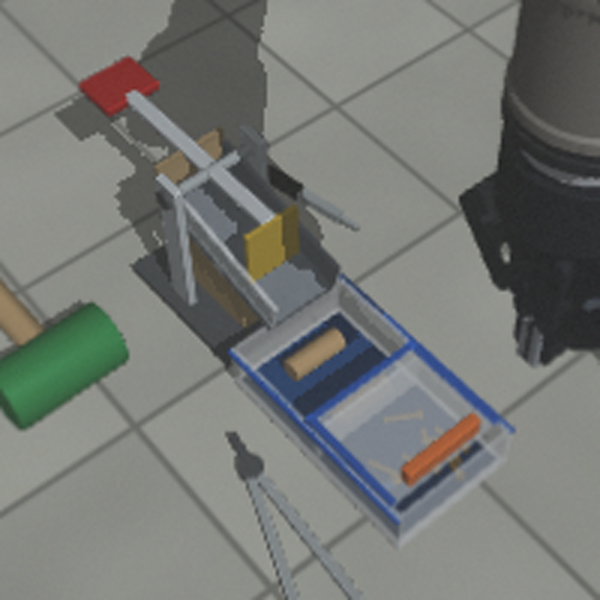

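View pics/t4.png

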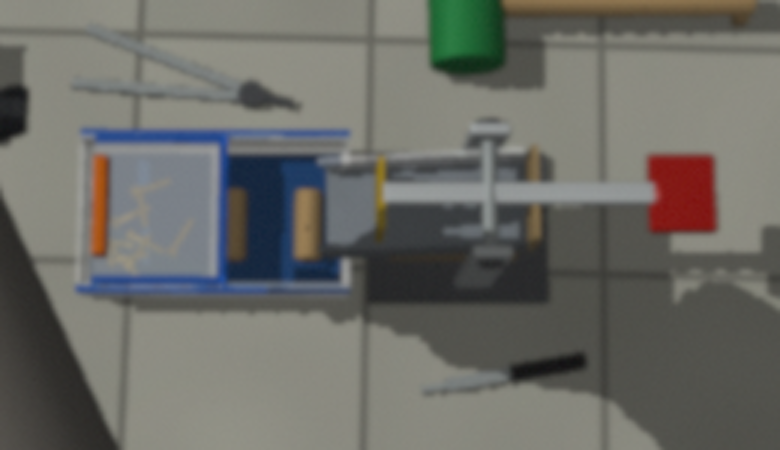

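The paddle is level again, the gate is down, and both dowels lie in the compartment at top crop (237,222) and (307,222). Now I go down behind the rib.

```bash
python3 -m jog '[[[0,0,40,0,0,0,0],[0,0,80,0,0,0,0],[0,0,120,0,0,0,0],[0,0,155,0,0,0,0],[0,0,185,0,0,0,0]]]'
python3 - <<'E'
from h import *
o=ctrl.get_obs();print(o['tool_pos'],proj('scene',o['tool_pos']))
a=ctrl.grab_frame('scene')
cv2.imwrite("pics/s5.png",cv2.cvtColor(cv2.resize(a[190:340,240:440],None,fx=3.5,fy=3.5,interpolation=2),cv2.COLOR_RGB2BGR))
E
```

```text
time_s: 6.5
tool_pos: [0.5632, 0.286, 0.0555]
tcp_rot: [0.0, 1.0, -0.001, -0.001]
contact_force: [0.7, -0.4, 0.2]
opening: 0.001
[0.56321247 0.28603594 0.05554029] [344.8 296.9]
```

View pics/s5.png

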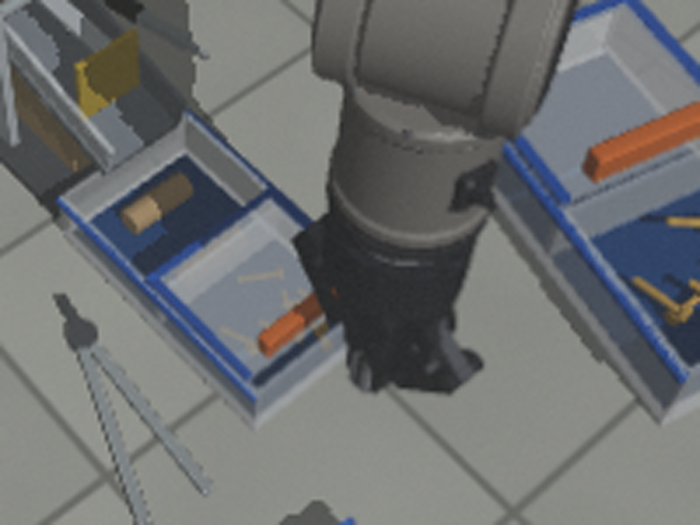

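Fingers are down beyond the rib's outer face, at crop (360,380), clear of the organizer wall. I push now.

```bash
python3 -m jog '[[[0,-9,0,0,0,0,0],[0,-18,0,0,0,0,0],[0,-27,0,0,0,0,0],[0,-36,0,0,0,0,0],[0,-45,0,0,0,0,0]]]'; python3 -m jog '[[[0,-8,0,0,0,0,0],[-1,-16,0,0,0,0,0],[-1,-24,0,0,0,0,0],[-1,-32,0,0,0,0,0],[-1,-40,0,0,0,0,0]]]'
python3 - <<'E'
from h import *
print(ctrl.get_obs()['contact_force'],ctrl.get_obs()['tool_pos'])
a=ctrl.grab_frame('scene')
cv2.imwrite("pics/s6.png",cv2.cvtColor(cv2.resize(a[190:340,240:440],None,fx=3.5,fy=3.5,interpolation=2),cv2.COLOR_RGB2BGR))
E
```

```text
time_s: 7.05
tool_pos: [0.5651, 0.2418, 0.0588]
tcp_rot: [0.0, 1.0, 0.001, 0.001]
contact_force: [0.7, 1.9, 2.5]
opening: 0.001
time_s: 7.55
tool_pos: [0.5653, 0.2017, 0.0574]
tcp_rot: [-0.0, 1.0, 0.0, 0.0]
contact_force: [1.0, 1.6, 2.1]
opening: 0.004
[1.02892096 1.58344262 2.1451504 ] [0.56529721 0.2016587  0.05736362]
```

View pics/s6.png

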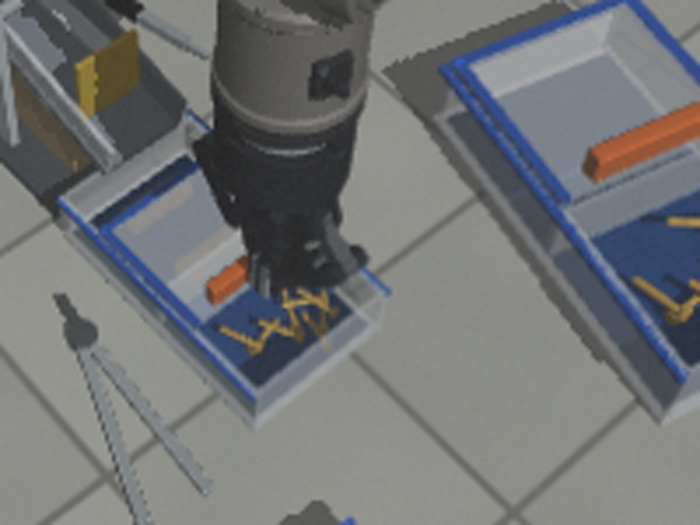

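The lid is sliding. The rib is now at crop (228,280) and the push force is about 1.6 N. I'll continue until it meets the stop.

```bash
python3 -m jog '[[[0,-7,0,0,0,0,0],[-1,-14,0,0,0,0,0],[-1,-21,0,0,0,0,0],[-1,-28,0,0,0,0,0],[-1,-34,0,0,0,0,0]]]'; python3 -m jog '[[[0,-2,0,0,0,0,0],[0,-4,0,0,0,0,0],[0,-6,0,0,0,0,0],[0,-8,0,0,0,0,0],[0,-10,0,0,0,0,0]]]'
python3 - <<'E'
from h import *
a=ctrl.grab_frame('scene')
cv2.imwrite("pics/s7.png",cv2.cvtColor(cv2.resize(a[190:340,240:440],None,fx=3.5,fy=3.5,interpolation=2),cv2.COLOR_RGB2BGR))
E
```

```text
time_s: 8.1
tool_pos: [0.5658, 0.1674, 0.0572]
tcp_rot: [0.0, 1.0, -0.0, -0.0]
contact_force: [1.0, 1.6, 0.9]
opening: -0.002
time_s: 8.6
tool_pos: [0.5659, 0.1643, 0.0575]
tcp_rot: [-0.002, 1.0, 0.003, 0.001]
contact_force: [0.8, 16.4, -2.0]
opening: 0.001
```

View pics/s7.png

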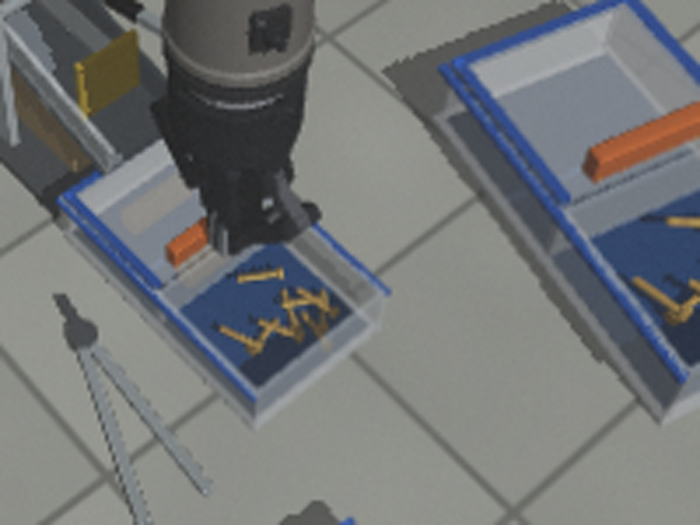

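Force rose to 16 N at y≈0.164, so the lid is on its stop and its edge reaches the organizer's end at crop (65,200). I back away from the rib, then lift and look.

```bash
python3 -m jog '[[[0,10,0,0,0,0,0],[0,22,0,0,0,0,0],[0,32,-3,0,0,0,0],[0,40,-30,0,0,0,0],[0,45,-65,0,0,0,0]]]'; python3 -m jog '[[[0,30,-40,0,0,0,0],[0,70,-70,0,0,0,0],[0,110,-90,0,0,0,0],[0,150,-100,0,0,0,0],[0,190,-100,0,0,0,0]]]'
python3 - <<'E'
from h import *
np.set_printoptions(precision=4,suppress=True)
a=ctrl.grab_frame('scene'); b=ctrl.grab_frame('top')
for c in blobs(b,(5,150,100),(14,255,255)):
    r=cv2.boundingRect(c); print(r, onz('top',(r[0],r[1]+r[3]/2),.067))
cv2.imwrite("pics/s8.png",cv2.cvtColor(cv2.resize(a[130:330,180:380],None,fx=3,fy=3,interpolation=2),cv2.COLOR_RGB2BGR))
cv2.imwrite("pics/t8.png",cv2.cvtColor(cv2.resize(b[140:290,180:440],None,fx=3,fy=3,interpolation=2),cv2.COLOR_RGB2BGR))
E
```

```text
time_s: 9.15
tool_pos: [0.5644, 0.2035, 0.1214]
tcp_rot: [-0.001, 1.0, -0.001, -0.002]
contact_force: [-0.0, 0.2, 0.2]
opening: 0.001
time_s: 9.65
tool_pos: [0.5667, 0.3953, 0.225]
tcp_rot: [0.0, 1.0, 0.001, 0.002]
contact_force: [0.6, -0.0, -0.7]
opening: 0.001
(170, 307, 16, 37) [0.3236 0.3049 0.067 ]
(252, 192, 4, 24) [0.5727 0.152  0.067 ]
(140, 152, 6, 20) [0.6561 0.3896 0.067 ]
```

View pics/s8.png

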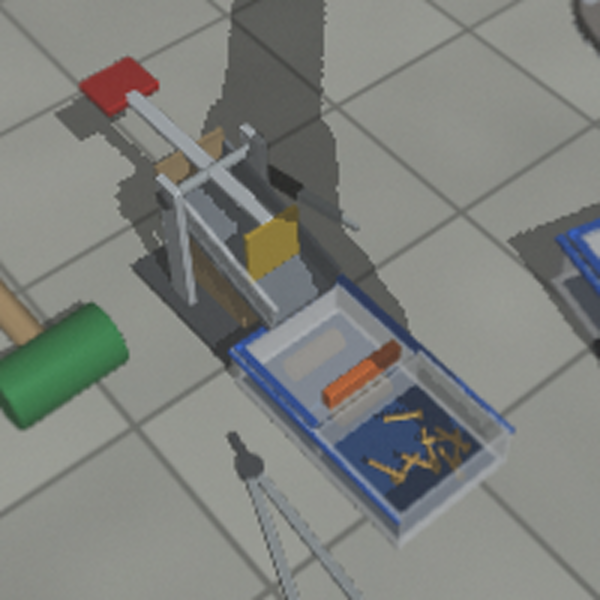

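View pics/t8.png

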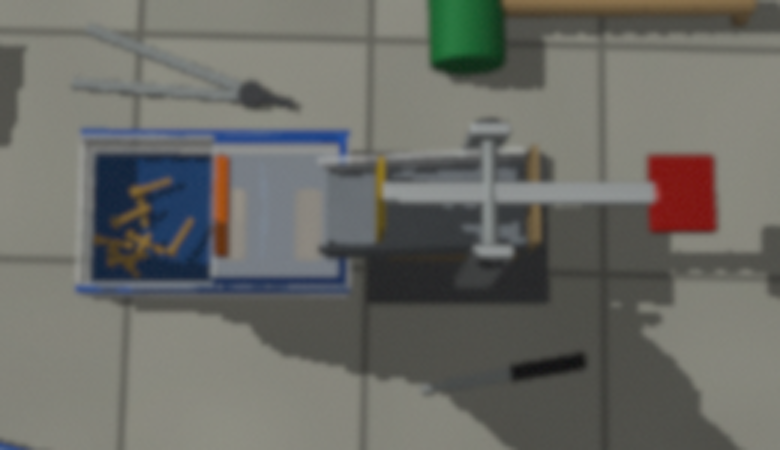

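```bash
python3 - <<'E'
from h import *
np.set_printoptions(precision=4,suppress=True)
a=ctrl.grab_frame('scene')[200:320,250:360]; b=ctrl.grab_frame('top')[170:250,200:320]
old=cv2.cvtColor(cv2.imread('pics/top0.png'),cv2.COLOR_BGR2RGB)
for nm,i in(('old',old),('new',ctrl.grab_frame('top'))):
    g=cv2.GaussianBlur(i,(1,5),0)[200:212].mean(0); rb=g[:,0]-g[:,2]   # red-blue profile across the rib
    j=np.arange(195,270); k=j[np.argmax(rb[j])]; w=np.clip(rb[k-4:k+5],0,None); u=(w*np.arange(k-4,k+5)).sum()/w.sum()
    print(nm,u,onz('top',(u,206),.067)[1])
cv2.imwrite("pics/c9.png",cv2.cvtColor(np.hstack([cv2.resize(a,(385,420),interpolation=2),cv2.resize(b,(400,420),interpolation=2)]),cv2.COLOR_RGB2BGR))
E
```

```text
old 212.74288662833553 0.23254262988162838
new 253.49377172653536 0.14875966458646342
```

View pics/c9.png

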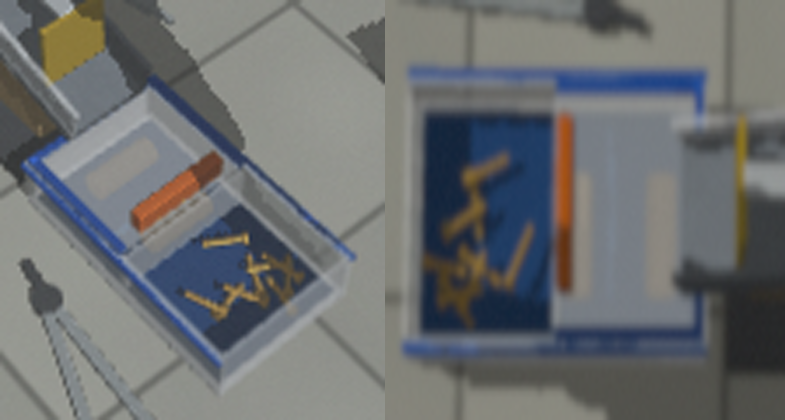

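```bash
python3 -m jog '[[[0,0,0,0,0,0,0],[0,0,0,0,0,0,0],[0,0,0,0,0,0,0]]]'; python3 -c "
from cell import ctrl; print(ctrl.close_job())"
```

```text
time_s: 10.2
tool_pos: [0.5664, 0.392, 0.2224]
tcp_rot: [0.001, 1.0, -0.0, 0.0]
contact_force: [-0.1, -0.7, 0.2]
opening: 0.004
the job is handed in; nothing more can be done
None
```

The job is done and handed in at 10.2 s: both dowels are in the receiving compartment with the lid shut over them.

- **Paddle:** I pressed it with the shut fingers to about 92 mm, at about 6 N, and held it down. Both dowels rolled out into the compartment, then I let the paddle come up. The pictures show the lever level and the gate down again.
- **Lid:** I pushed the orange rib towards the dispenser until the force rose from 1.6 N to 16 N at the stop, then backed off and lifted clear.
- **Last checks:** Both dowels show through the lid and the lid edge is flush with the organizer's dispenser end. The mallet, punch and compass look unmoved. The arm is clear, with no contact force.
- **Disagreement:** The rib's travel measured about 84 mm in the pictures, not the 90 mm maximum. I take this to mean the lid did not start quite fully open, as the stop was firm and the edge was flush.

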